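# Seat the cuvette changer and hold the photometer lid open at 60 degrees

## Robot

A 7-joint arm with a two-finger parallel gripper is mounted at the origin on the work surface. World frame = base frame: x ahead of the robot, y to its left, z up, the work surface at z = 0. Lengths are in m, angles in rad, forces in N, time in s.
With the tool pointing down it reaches from about 0.425 to 0.925 m from the base axis. Payload 6.8 kg.
Tool frame: the origin (TCP) lies at the very end of the fingers, on their centre line; the grasp point (between the pads) lies 19 mm behind it; z points along the fingers, y is the line along which they close (so a half turn about z gives the same grasp; the last joint's range is limited). The gripper opens to 85 mm and grips with 20 to 120 N. Pads are 22 mm wide; open, the fingers measure 114 mm over their backs; the gripper's body (76 mm by 85 mm) begins 54 mm behind the grasp point. The pads swing forward as they close: fully open they stand 13 mm farther back than shut.
Start: joints at [-1.252, 0.477, 0.022, 1.555, -0.011, 1.109, -0.083], TCP at [0.279, 0.614, 0.231] pointing down, gripper open.
Joint ranges: [-2.96, 2.96], [-0.34, 2.1], [-1.41, 1.46], [0.24, 2.44], [-1.37, 4.51], [0.17, 1.92], [-2.96, 2.96]. Speed limits (rad/s): [2.39, 2.39, 3.14, 3.14, 3.14, 3.14, 3.14].

## Interface

Orientations are given as a unit quaternion [w, x, y, z].
In Python, from station import bot gives the robot as it stands. The module is installed in compiled form; this text tells all that it offers.
- The arm moves only by the shell command python3 -m jog 'ROWS' [OPENING] [FORCE]. ROWS is JSON, a list of rows, each a list of 4 numbers: the shift along the tool's x, y, z in cm, then the turn about the tool's z in rad. In form: [[x, y, z, spin], ...]. A call has 1 to 20 rows; each row is the pose to reach, as a shift and turn from the pose commanded when the call began, along the tool's axes at that moment; what a row does not reach only later rows make up. A row lasts 1/12 s, in which the tool goes at most 41.7 mm and 7.16 degrees, less where a joint would pass 70% of its speed; a pose out of reach is approached as far as the arm can. A call with a gripper value outside its range is refused whole. OPENING is the closure, from -1 (fully open) to 1 (shut), set as the call begins (- or left out, the last holds). The fingers move at their own pace and stop on an object; FORCE is the grip in N (left out, the last holds). Time passes only in rows, so rows that repeat a pose let the fingers close. It gives the time, the measured TCP pose, the force, the opening and the grip force at its end, in the units of the state.
- bot.get_obs(): the state, without advancing time (a new reading comes with each control period).
- bot.read_camera(name): name is "scene" or "top"; returns a dict with "pixels" (384x512x3 uint8, red, green, blue), "depth" (384x512 float32, m along the optical axis (not along the pixel's ray), 0 where there is no reading), "fovy" (degrees; the focal length in pixels is half the picture's height over the tangent of half this angle, whatever the lens; pixels are square), "cx", "cy" (the principal point, pixels), "distortion" ([k1, k2, p1, p2, k3] as OpenCV has them; the pictures are not rectified), "pose" (4x4, takes a point from camera to world coordinates). Camera axes: x right, y down, z forward; pixel columns grow to the right and rows downward; lengths in m; the calibration is good to about 2 mm. A picture is of the moment at which its call begins.
- bot.hand_in(): hands the job in; it is judged then, once.
The state is a dict: "t": time; "q": joint angles; "joint_vel": joint speeds; "joint_torque": joint torques, N m; "eef_pos": TCP position; "tool_rot": TCP orientation; "contact_force": force on the tool from outside, world axes, zero at the start; "torque": the same for the moment, N m; "gripper_width": opening from 0.0 (shut) to 1.0 (fully open); "grasp_force": force on a finger pad.
Only numpy, scipy, OpenCV 4.12 (cv2) and the standard library are available. Lean on these libraries where they do the work, as an engineer would, in place of code of your own. Each camera call takes 0.05 s, during which the arm holds its last target. There are 200 camera calls.

## Task

With the photometer's lid still shut, gently push the cuvette-changer rod on its left side in until you feel it meet its stop, and leave it fully home. Then raise the sample-well lid, which has a finger tab, and hold it still, open at 60 degrees, so a colleague can look into the well: finish while still holding the lid, since it falls shut if let go. Leave the glassware and bottles around it where they stand.

Things in the scene. Friction and masses are not known exactly. Their poses are not given: they have to be found in the camera images.
- photometer: White bench photometer fixed to the bench, 220 deep (its x), 300 wide (its y), 110 tall. Origin: centre of its underside; its x axis points to its rear (away from the robot), y to its left, z up; it may be turned up to about 20 degrees. Keypad and display are on its right half, the lidded sample well on its left half.
- lid (a joint): Hinge of the sample-well lid, in rad: 0 closed flat on top, grows as the front edge rises; 1.047 is 60 degrees; it can open to 1.5. The lid weighs 0.2 to 0.45 kg and falls shut when let go at any angle up to there.
- lid_hinge (a point): A point on the lid's hinge axis, at the middle of the lid's rear edge, 114 above the bench and at (60, 75) in the photometer's x, y. The axis runs along the photometer's y.
- lid_panel: The lid: grey plate 136 deep, 130 wide, 10 thick, black upright tab on top near its front edge. Origin on the hinge axis at lid_hinge; axes parallel to the photometer's when closed, turning with the lid. Tab: 14 along x, 18 along y, 44 tall above the plate. Pinched along y, the tab turns between the fingers, so the gripper can keep pointing down while the lid swings.
- lid_grip (a point): Middle of the upper part of the lid's finger tab, where to pinch it: 112 in front of the hinge axis and 40 above it when closed (32 above the plate's top). Moves on a circle of radius 119 about the hinge axis.
- rod (a joint): Slide of the cuvette-changer rod, in m: 0 fully pulled out, grows as it is pushed into the photometer. At the start 16 to 40 mm of travel remain to the internal stop. Sliding takes about 2 to 3 N (stiff friction, no spring: it stays where it is left); at the stop the resistance rises sharply and it goes no further.
- rod_knob: Black round knob on a thin steel rod standing out of the photometer's left face, 70 above the bench; knob 32 in diameter, 22 long, its axis along the photometer's y. Axes parallel to the photometer's. At the stop the knob still stands clear of the photometer by more than 30.
- rod_end (a point): Centre of the knob's flat outer face (90 along +y from the knob body's origin). Push here towards the photometer's -y.
- beaker: Bystander: clear glass beaker, 52 wide, 70 tall; origin at the centre of its underside, standing loose on the bench.
- weighing_jar: Bystander: small clear glass weighing jar with lid, 44 wide, 60 tall; origin at the centre of its underside, standing loose on the bench.
- bottle_a: Bystander: amber reagent bottle with screw cap, 60 wide, 125 tall; origin at the centre of its underside, standing loose on the bench.
- bottle_b: Bystander: second amber reagent bottle, 60 wide, 125 tall; origin at the centre of its underside, standing loose on the bench.
- bottle_c: Bystander: clear reagent bottle with screw cap, 60 wide, 110 tall; origin at the centre of its underside, standing loose on the bench.
- flask: Bystander: volumetric flask, round belly 72 wide and thin neck, 150 tall; origin at the centre of its underside, standing loose on the bench.
- bulb: Bystander: dark rubber pipette bulb standing on its round end, 52 wide, 80 tall; origin at the centre of its underside, standing loose on the bench.

How it is judged:
On the way, in this order (a step that is already met when the one before it is completed fails the run):
1. the rod is pushed home against its stop while the lid is shut (value of joint rod above 0.0455 m and value of joint lid below 0.08 rad), for 0.2 s.
2. the lid is raised past 30 degrees with the rod still home (value of joint lid above 0.52 rad and value of joint rod above 0.0455 m), for 0.1 s.
At the end, for the whole second after the job is handed in: The rod is within 2.5 mm of its stop; the lid stands still at 60 degrees within 4 degrees, the fingers touching it with more than 0.8 N and none of the loose things propping it (value of joint rod above 0.0455 m and value of joint lid between 0.977 and 1.117 rad and velocity of joint lid between -0.1 and 0.1 rad/s and contact force between the fingers and lid_panel above 0.8 N and contact force between each of beaker, weighing_jar, bottle_a, bottle_b, bottle_c, flask, bulb and lid_panel below 0.1 N); the arm keeps its last pose, push and grip.
It fails at once if the lid is opened before the rod is home (not (value of joint rod above 0.0455 m) and value of joint lid above 0.2 rad).
It fails at once if the rod's knob is rammed or squeezed with more than 35 N (contact force between the arm and rod_knob above 35 N).
It fails at once if a bystander is pushed more than 30 mm or tipped (distance of any of beaker, weighing_jar, bottle_a, bottle_b, bottle_c, flask, bulb from where it was at the start of the episode above 0.03 m or angle between any of beaker, weighing_jar, bottle_a, bottle_b, bottle_c, flask, bulb's own z axis and vertical above 0.5 rad).
It also fails if it takes over 59 s, if anything falls off the work surface, if the arm or the gripper's body presses on something with over 40 N, if the wrist force passes 120 N, or if a joint passes its speed limit or range.

## Working session

There is one attempt and no reset: what is moved stays moved. The work goes in short steps, Python scripts to look and compute and a shell command to move; the robot and the scene stay as the last step left them, time stands still between calls to the robot, and variables do not carry over. Pictures are saved under pics/ and viewed, at most 10 in all, crops included, and the job is handed in when it is done.

```bash
mkdir -p pics; cat > h.py <<'E'
import numpy as np, cv2
from station import bot
def K(c):
    f=c["pixels"].shape[0]/2/np.tan(np.radians(c["fovy"])/2)
    return np.array([[f,0,c["cx"]],[0,f,c["cy"]],[0,0,1]])
def ray(c,uv):
    p=cv2.undistortPoints(np.array(uv,float).reshape(-1,1,2),K(c),np.array(c["distortion"],float)).reshape(-1,2)
    d=np.c_[p,np.ones(len(p))]; P=np.array(c["pose"]); return P[:3,3],d@P[:3,:3].T
def on_z(c,uv,z):
    o,d=ray(c,uv); return o+d*((z-o[2])/d[:,2])[:,None]
def by_depth(c,uv):
    o,d=ray(c,uv); uv=np.array(uv).reshape(-1,2).round().astype(int)
    return o+d*c["depth"][uv[:,1],uv[:,0]][:,None]
def save(c,n,crop=None,s=1.5):
    im=c["pixels"][:,:,::-1]
    if crop: im=im[crop[1]:crop[3],crop[0]:crop[2]]
    cv2.imwrite("pics/"+n,cv2.resize(im,None,fx=s,fy=s,interpolation=cv2.INTER_CUBIC))
E
python3 - <<'E'
from h import *
import pickle
d={}
for n in("scene","top"):
    c=bot.read_camera(n); d[n]=c; save(c,n+"1.png"); print(n,c["fovy"],c["distortion"],np.round(c["pose"],3).tolist())
pickle.dump(d,open("c.pkl","wb"))
o=bot.get_obs(); print(o)
E
```

```text
scene 43.33057610119712 [-0.12961227  0.          0.          0.          0.        ] [[-0.61, 0.665, -0.431, 1.164], [0.792, 0.502, -0.348, 0.48], [-0.015, -0.554, -0.833, 1.238], [0.0, 0.0, 0.0, 1.0]]
top 45.08609990242322 [-0.15921147  0.          0.          0.          0.        ] [[0.006, -0.997, 0.079, 0.471], [-1.0, -0.005, 0.019, -0.023], [-0.018, -0.079, -0.997, 1.249], [0.0, 0.0, 0.0, 1.0]]
{'t': 0.1, 'q': array([-1.25209435,  0.47775759,  0.02236193,  1.55630945, -0.01149211,
        1.10931615, -0.08308198]), 'joint_vel': array([ 0.00019015, -0.00201038,  0.00122391, -0.00294411, -0.00033684,
        0.0006438 ,  0.00074551]), 'joint_torque': array([ 5.05067990e-03, -5.97753096e+01,  1.61417004e+00, -2.81952864e+01,
        1.29208207e-02,  5.08877172e-03, -2.32608522e-05]), 'eef_pos': array([0.27923121, 0.61396637, 0.23041461]), 'tool_rot': array([-1.08137924e-04,  2.11772732e-01,  9.77318586e-01, -8.23959049e-04]), 'contact_force': array([ 1.06979513,  0.41209984, -0.56662105]), 'torque': array([ 0.03295675, -0.02294948, -0.00959871]), 'grasp_force': 0.0, 'gripper_width': 0.9974536026967479}
```

View pics/scene1.png

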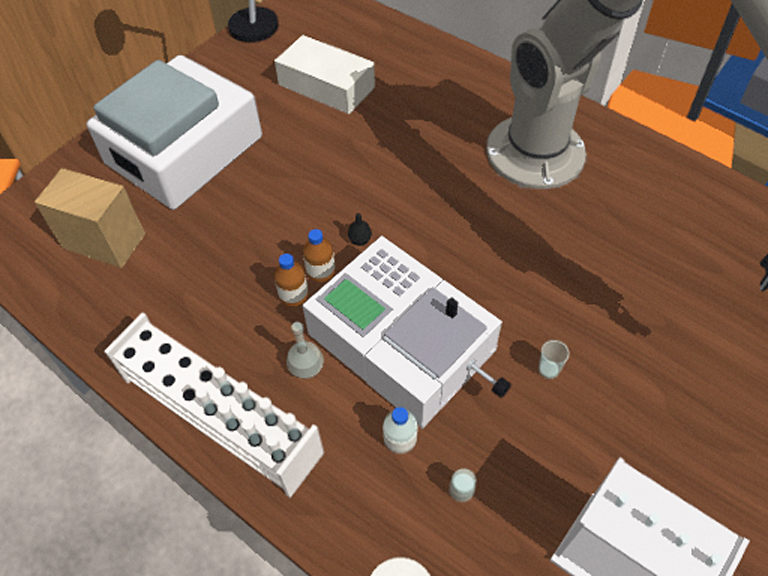

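View pics/top1.png

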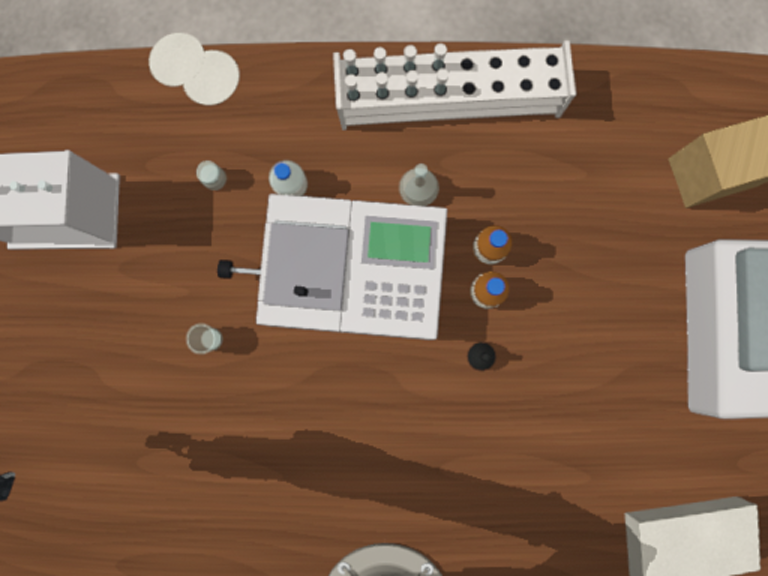

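The scene and top views (1.5x) show the photometer with top-view corners near (270,196), (447,209), (438,339) and (257,324). The knob is at (225,269), the tab at (301,291), the beaker at (204,339), the jar at (211,175), and the clear bottle at (287,178).

```bash
cat > m.py <<'E'
from h import *
import pickle
d=pickle.load(open("c.pkl","rb")); c=d["top"]; im=c["pixels"].astype(int)
# all depth points of top cam
v,u=np.mgrid[0:384,0:512]; P=by_depth(c,np.c_[u.ravel(),v.ravel()]).reshape(384,512,3)
mask=((abs(P[:,:,2]-0.11)<0.012)&(u>160)&(u<305)&(v>120)&(v<235)).astype(np.uint8)
mask=cv2.morphologyEx(mask,cv2.MORPH_OPEN,np.ones((5,5)))
cnt=max(cv2.findContours(mask,0,2)[0],key=cv2.contourArea)
W=on_z(c,cnt.reshape(-1,2),0.11)[:,:2]
r=cv2.minAreaRect((W*1000).astype(np.float32)); print("rect",r)
b=cv2.boxPoints(r)/1000; print(b)
e=[b[1]-b[0],b[2]-b[1]]; s=min(e,key=np.linalg.norm); s=s/np.linalg.norm(s); s*=np.sign(s[0])
cen=np.array(r[0])/1000; yaw=np.arctan2(s[1],s[0]); print("yaw",yaw)
def blob(box,f,z,name):
    x0,y0,x1,y1=box; m=np.zeros((384,512),np.uint8); m[y0:y1,x0:x1]=f(im)[y0:y1,x0:x1]
    n,l,st,ce=cv2.connectedComponentsWithStats(m); k=1+np.argmax(st[1:,4])
    p=on_z(c,[ce[k]],z)[0]; R=np.array([[s[0],s[1]],[-s[1],s[0]]])
    print(name,ce[k],st[k],p.round(4),"phot",(R@(p[:2]-cen)).round(4),"z med",np.median(P[:,:,2][l==k]).round(3))
dark=lambda i:i.max(2)<50
blob((140,165,165,195),dark,.078,"knob")
blob((190,185,208,200),dark,.155,"tab")
print("lid plate expect grip at phot (-.052,.075)")
def hb(box,name):
    x0,y0,x1,y1=box; q=P[y0:y1,x0:x1].reshape(-1,3); q=q[(q[:,2]>.02)&(q[:,2]<.2)]
    R=np.array([[s[0],s[1]],[-s[1],s[0]]]); 
    print(name,len(q),np.percentile(q,[2,98],axis=0).round(3).tolist(),"phot",(R@(((q.min(0)+q.max(0))/2)[:2]-cen)).round(3))
hb((120,210,152,240),"beaker");hb((128,104,152,128),"jar");hb((178,104,206,131),"botc")
# scene cross check of knob
s2=d["scene"]; i2=s2["pixels"].astype(int); m=np.zeros((384,512),np.uint8); m[245:270,322:345]=(i2.max(2)<50)[245:270,322:345]
ys,xs=np.nonzero(m); print("scene knob on z .07",xs.mean(),ys.mean(),on_z(s2,[[xs.mean(),ys.mean()]],.07))
m[:]=0; m[192:216,290:310]=(i2.max(2)<50)[192:216,290:310]; ys,xs=np.nonzero(m); print("scene tab z.141",on_z(s2,[[xs.mean(),ys.mean()]],.141))
E
python3 m.py
```

```text
rect ((602.3370361328125, 56.33549499511719), (300.34716796875, 220.65045166015625), 85.47887420654297)
[[ 0.48051742 -0.08467423]
 [ 0.70048124 -0.10206737]
 [ 0.7241566   0.19734521]
 [ 0.5041928   0.21473837]]
yaw -0.078908555
knob [149.33333333 179.02083333] [145 174  10  11  96] [0.5994 0.278  0.078 ] phot [-0.0204  0.2208] z med 0.082
tab [200.47368421 193.86842105] [197 191   8   6  38] [0.5556 0.1331 0.155 ] phot [-0.0526  0.0729] z med 0.163
lid plate expect grip at phot (-.052,.075)
beaker 218 [[0.457, 0.295, 0.021], [0.501, 0.342, 0.072]] phot [-0.142  0.252]
jar 249 [[0.756, 0.302, 0.023], [0.795, 0.338, 0.064]] phot [0.152 0.276]
botc 470 [[0.721, 0.148, 0.029], [0.788, 0.202, 0.111]] phot [0.145 0.132]
scene knob on z .07 333.6914893617021 257.82978723404256 [[0.6061797  0.27792909 0.07      ]]
scene tab z.141 [[0.56164262 0.1339017  0.141     ]]
```

```bash
cat > t.py <<'E'
from h import *
import sys
from scipy.spatial.transform import Rotation as Ro
cen=np.array([.6023,.0563]); yaw=-.0789; s=np.array([np.cos(yaw),np.sin(yaw)]); n=np.array([-s[1],s[0]])
def state():
    o=bot.get_obs(); w=o["tool_rot"]; R=Ro.from_quat(w,scalar_first=True).as_matrix(); return o,R
def info(*tgt):
    o,R=state(); p=o["eef_pos"]; d=p[:2]-cen
    print("t",round(o["t"],2),"phot",np.round([d@s,d@n,p[2]],4),"F phot",np.round([o["contact_force"][:2]@s,o["contact_force"][:2]@n,o["contact_force"][2]],1),"w",round(o["gripper_width"],3),"gf",round(o["grasp_force"],1))
    a=np.arctan2(R[1,1],R[0,1]); b=np.arctan2(n[1],n[0]); print("spin needed",round(-((b-a+np.pi/2)%np.pi-np.pi/2),4),"tilt",np.round(R[:,2],4))
    for x,y,z in tgt: print((x,y,z),"-> cm",np.round(100*R.T@(np.r_[cen+x*s+y*n,z]-p),2))
if __name__=="__main__": info(*[tuple(map(float,a.split(","))) for a in sys.argv[1:]])
E
python3 t.py=0 2>/dev/null; python3 t.py -- 2>/dev/null || python3 -c "
from t import *
info((-.018,.275,.23),(-.018,.275,.05))"
```

```text
t 0.1 phot [-0.366   0.5305  0.2304] F phot [ 1.   0.5 -0.6] w 0.997 gf 0.0
spin needed -0.3479 tilt [-6.0e-04 -1.6e-03 -1.0e+00]
(-0.018, 0.275, 0.23) -> cm [-41.43 -12.15   0.07]
(-0.018, 0.275, 0.05) -> cm [-41.42 -12.12  18.07]
```

```bash
python3 -m jog '[[-1.5,-0.4,0,-0.05],[-4.5,-1.3,0,-0.13],[-8,-2.3,0,-0.22],[-11.5,-3.4,0,-0.31],[-15,-4.4,0,-0.348],[-18.5,-5.4,0,-0.348],[-22,-6.5,0,-0.348],[-25.5,-7.5,0,-0.348],[-29,-8.5,0,-0.348],[-32.5,-9.5,0,-0.348],[-35.5,-10.4,0,-0.348],[-38.5,-11.3,0,-0.348],[-40.5,-11.9,0,-0.348],[-41.4,-12.1,0,-0.348],[-41.4,-12.1,0,-0.348],[-41.4,-12.1,0,-0.348]]' 1 20; python3 t.py -.018,.275,.05
```

```text
t: 1.43
eef_pos: [0.6053, 0.3339, 0.2308]
tool_rot: [-0.001, 0.039, 0.999, 0.0]
contact_force: [-0.6, 1.1, -0.0]
gripper_width: 0.002
grasp_force: 0.0
t 1.43 phot [-0.0189  0.2769  0.2308] F phot [-0.7  1.  -0. ] w 0.002 gf 0.0
spin needed 0.0005 tilt [-1.4e-03  4.0e-04 -1.0e+00]
(-0.018, 0.275, 0.05) -> cm [-0.12 -0.2  18.08]
```

```bash
python3 -m jog '[[0,0,1,0],[0,0,3.5,0],[0,0,6.5,0],[0,0,9.5,0],[0,0,12.5,0],[0,0,15,0],[0,0,17,0],[0,0,18,0],[0,0,18,0],[0,0,18,0]]'; python3 t.py -.018,.25,.05
python3 - <<'E'
from h import *
c=bot.read_camera("top"); save(c,"top2.png",(100,90,320,250),3)
c=bot.read_camera("scene"); save(c,"scene2.png",(230,150,430,300),3.5)
E
```

```text
t: 2.27
eef_pos: [0.6054, 0.3341, 0.0513]
tool_rot: [-0.0, 0.039, 0.999, 0.0]
contact_force: [0.9, 0.4, -0.0]
gripper_width: -0.002
grasp_force: 0.0
t 2.27 phot [-0.0188  0.2772  0.0513] F phot [ 0.9  0.5 -0. ] w -0.002 gf 0.0
spin needed 0.0017 tilt [-7.e-04  3.e-04 -1.e+00]
(-0.018, 0.25, 0.05) -> cm [-0.08 -2.72  0.13]
```

View pics/scene2.png

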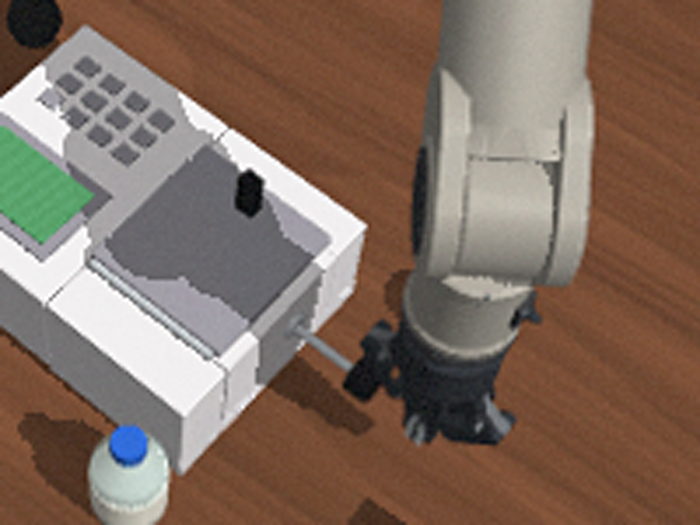

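The crop shows the closed fingers just left of the knob (knob at about (365,370)), with the lid shut and the beaker hidden but clear. Now I approach in short strokes.

```bash
python3 -m jog '[[0,-0.5,0.1,0],[0,-1,0.1,0],[0,-1.5,0.1,0],[0,-2,0.1,0],[0,-2.3,0.1,0],[0,-2.6,0.1,0],[0,-2.9,0.1,0],[0,-3.2,0.1,0],[0,-3.5,0.1,0],[0,-3.8,0.1,0]]'; python3 t.py
```

```text
t: 3.2
eef_pos: [0.6033, 0.2956, 0.0504]
tool_rot: [0.0, 0.039, 0.999, 0.001]
contact_force: [1.0, 1.6, -0.7]
gripper_width: -0.002
grasp_force: 1.2
t 3.2 phot [-0.0178  0.2387  0.0504] F phot [ 0.9  1.7 -0.7] w -0.002 gf 1.2
spin needed 0.0007 tilt [ 6.e-04  1.e-03 -1.e+00]
```

```bash
python3 -m jog '[[0,-0.2,0,0],[0,-0.4,0,0],[0,-0.6,0,0]]'; python3 t.py
```

```text
t: 3.45
eef_pos: [0.6028, 0.2891, 0.0504]
tool_rot: [0.0, 0.039, 0.999, 0.0]
contact_force: [0.1, 2.2, -0.2]
gripper_width: 0.0
grasp_force: 1.1
t 3.45 phot [-0.0178  0.2322  0.0504] F phot [-0.1  2.2 -0.2] w 0.0 gf 1.1
spin needed 0.0002 tilt [ 3.e-04  4.e-04 -1.e+00]
```

In contact, with about 2 N of sliding resistance. I continue in small steps and watch the force.

```bash
python3 -m jog '[[0,-0.2,0,0],[0,-0.4,0,0],[0,-0.6,0,0]]'; python3 t.py
```

```text
t: 3.7
eef_pos: [0.6023, 0.283, 0.0504]
tool_rot: [0.0, 0.039, 0.999, 0.0]
contact_force: [1.1, 2.3, 0.0]
gripper_width: -0.003
grasp_force: 1.1
t 3.7 phot [-0.0179  0.226   0.0504] F phot [0.9 2.4 0. ] w -0.003 gf 1.1
spin needed 0.0002 tilt [ 1.e-04  1.e-04 -1.e+00]
```

```bash
python3 -m jog '[[0,-0.1,0,0],[0,-0.2,0,0],[0,-0.3,0,0]]'; python3 t.py
```

```text
t: 3.95
eef_pos: [0.6021, 0.2801, 0.0504]
tool_rot: [0.0, 0.039, 0.999, 0.0]
contact_force: [1.0, 2.3, 0.7]
gripper_width: 0.003
grasp_force: 1.1
t 3.95 phot [-0.0179  0.2231  0.0504] F phot [0.8 2.3 0.7] w 0.003 gf 1.1
spin needed 0.0001 tilt [ 1.e-04  1.e-04 -1.e+00]
```

```bash
python3 -m jog '[[0,-0.1,0,0],[0,-0.2,0,0],[0,-0.3,0,0]]'; python3 t.py
```

```text
t: 4.2
eef_pos: [0.6018, 0.2771, 0.0504]
tool_rot: [0.0, 0.039, 0.999, 0.0]
contact_force: [0.8, 1.9, 1.5]
gripper_width: -0.002
grasp_force: 1.1
t 4.2 phot [-0.0179  0.2201  0.0504] F phot [0.6 1.9 1.5] w -0.002 gf 1.1
spin needed 0.0002 tilt [ 1.e-04  1.e-04 -1.e+00]
```

```bash
python3 -m jog '[[0,-0.1,0,0],[0,-0.2,0,0]]'; python3 t.py
```

```text
t: 4.37
eef_pos: [0.6018, 0.2767, 0.0505]
tool_rot: [0.0, 0.039, 0.999, 0.001]
contact_force: [2.0, 8.0, -1.1]
gripper_width: 0.003
grasp_force: 3.7
t 4.37 phot [-0.0179  0.2197  0.0505] F phot [ 1.4  8.1 -1.1] w 0.003 gf 3.7
spin needed 0.001 tilt [ 0.001   0.0022 -1.    ]
```

The force jumped from 2 N to 8 N and the motion stopped, so this is the stop. I add a slight press and hold.

```bash
python3 -m jog '[[0,-0.05,0,0],[0,-0.05,0,0],[0,-0.05,0,0],[0,-0.05,0,0]]'; python3 t.py
```

```text
t: 4.7
eef_pos: [0.6018, 0.2768, 0.0505]
tool_rot: [0.001, 0.039, 0.999, 0.001]
contact_force: [1.4, 6.0, -0.8]
gripper_width: -0.001
grasp_force: 3.2
t 4.7 phot [-0.0179  0.2198  0.0505] F phot [ 1.   6.  -0.8] w -0.001 gf 3.2
spin needed 0.0015 tilt [ 0.0012  0.0027 -1.    ]
```

```bash
python3 -m jog '[[0,-0.1,0,0],[0,-0.2,0,0],[0,-0.2,0,0],[0,-0.2,0,0]]'; python3 t.py
```

```text
t: 5.03
eef_pos: [0.6018, 0.2767, 0.0506]
tool_rot: [0.001, 0.038, 0.999, 0.003]
contact_force: [2.0, 10.4, -3.9]
gripper_width: 0.003
grasp_force: 5.1
t 5.03 phot [-0.0179  0.2197  0.0506] F phot [ 1.2 10.5 -3.9] w 0.003 gf 5.1
spin needed 0.0027 tilt [ 0.0023  0.005  -1.    ]
```

The stop is solid: 10 N with no further motion. I back off sideways and lift.

```bash
python3 -m jog '[[0,0.5,0,0],[0,1.5,0,0],[0,2.8,0,0],[0,3.8,-0.5,0],[0,4,-2.5,0],[0,4,-5.5,0],[0,4,-9,0],[0,4,-12.5,0],[0,4,-16,0],[0,4,-18.5,0],[0,4,-20,0],[0,4,-20,0],[0,4,-20,0]]'; python3 t.py -.051,.074,.25 -.051,.074,.135
python3 - <<'E'
from h import *
c=bot.read_camera("top"); save(c,"top3.png",(100,90,320,250),3)
c=bot.read_camera("scene"); im=c["pixels"].astype(int); save(c,"scene3.png",(230,150,430,300),3.5)
E
```

```text
t: 6.12
eef_pos: [0.6047, 0.3133, 0.2512]
tool_rot: [0.001, 0.039, 0.999, 0.0]
contact_force: [0.2, 0.1, -0.4]
gripper_width: -0.0
grasp_force: 0.0
t 6.12 phot [-0.0179  0.2564  0.2512] F phot [ 0.2  0.1 -0.4] w -0.0 gf 0.0
spin needed 0.0006 tilt [ 1.4e-03  9.0e-04 -1.0e+00]
(-0.051, 0.074, 0.25) -> cm [  3.32 -18.24   0.1 ]
(-0.051, 0.074, 0.135) -> cm [  3.34 -18.25  11.6 ]
```

View pics/scene3.png

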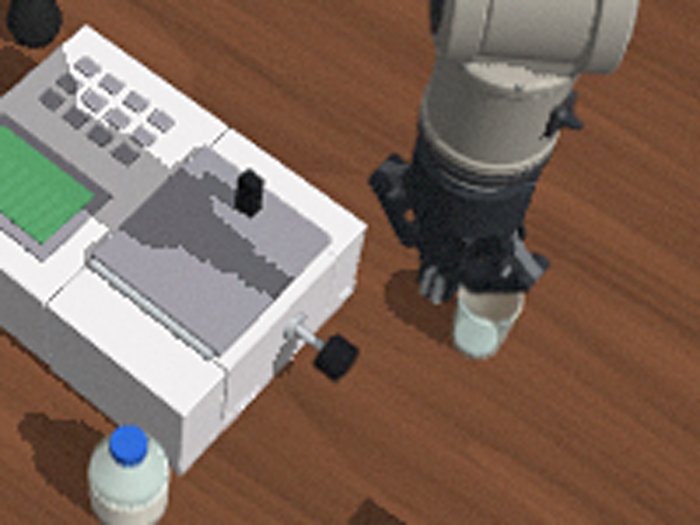

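The knob, now at (336,357), is clearly farther in. The lid is shut, its tab is at (250,192), and the beaker stands undisturbed at (487,325). Next I move above the tab with the gripper open.

```bash
python3 -m jog '[[0.2,-1,0,0],[0.7,-3.5,0,0],[1.3,-7,0,0],[1.9,-10.5,0,0],[2.5,-14,0,0],[3,-16.5,0,0],[3.3,-18,0,0],[3.3,-18.2,0,0],[3.3,-18.2,0,0],[3.3,-18.2,0,0]]' -1 25; python3 t.py -.051,.074,.135
python3 - <<'E'
from h import *
c=bot.read_camera("scene"); save(c,"scene4.png",(230,130,430,280),3.5)
E
```

```text
t: 7.05
eef_pos: [0.5574, 0.1355, 0.25]
tool_rot: [-0.0, 0.038, 0.999, 0.0]
contact_force: [-0.2, 0.7, 0.1]
gripper_width: 0.997
grasp_force: 0.0
t 7.05 phot [-0.051   0.0754  0.25  ] F phot [-0.2  0.7  0.1] w 0.997 gf 0.0
spin needed 0.002 tilt [-2.e-04  9.e-04 -1.e+00]
(-0.051, 0.074, 0.135) -> cm [-0.   -0.15 11.5 ]
```

View pics/scene4.png

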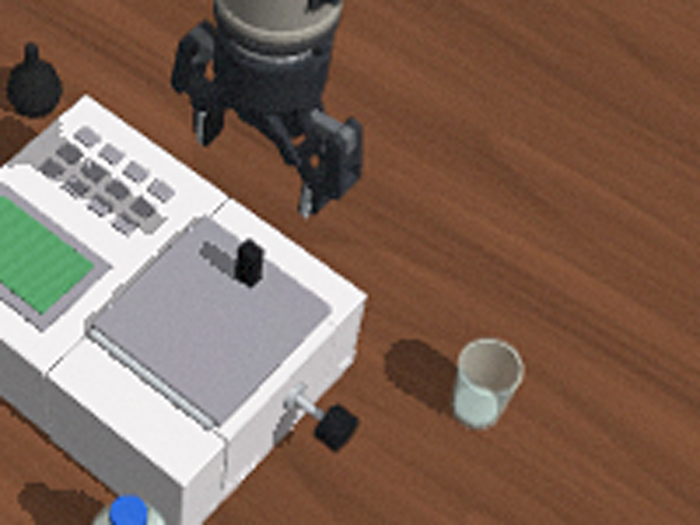

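The open fingertips at (203,140) and (307,210) straddle the tab at (250,262). I descend, then close gently.

```bash
python3 -m jog '[[0,-0.1,1,0],[0,-0.1,3.5,0],[0,-0.1,6,0],[0,-0.1,8.5,0],[0,-0.1,10.5,0],[0,-0.1,11.5,0],[0,-0.1,11.5,0],[0,-0.1,11.5,0]]'; python3 t.py
```

```text
t: 7.77
eef_pos: [0.5573, 0.1333, 0.135]
tool_rot: [-0.0, 0.039, 0.999, -0.0]
contact_force: [0.6, 0.6, -0.2]
gripper_width: 1.005
grasp_force: 0.0
t 7.77 phot [-0.051   0.0732  0.135 ] F phot [ 0.5  0.6 -0.2] w 1.005 gf 0.0
spin needed 0.001 tilt [-8.e-04 -1.e-04 -1.e+00]
```

```bash
python3 -m jog '[[0,0,0,0],[0,0,0,0],[0,0,0,0],[0,0,0,0],[0,0,0,0],[0,0,0,0],[0,0,0,0],[0,0,0,0]]' 1 25; python3 t.py
```

```text
t: 8.43
eef_pos: [0.5578, 0.1358, 0.1362]
tool_rot: [0.001, 0.038, 0.999, 0.002]
contact_force: [-0.0, 7.5, 2.2]
gripper_width: 0.207
grasp_force: 29.9
t 8.43 phot [-0.0506  0.0757  0.1362] F phot [-0.6  7.5  2.2] w 0.207 gf 29.9
spin needed 0.0022 tilt [ 0.0019  0.0036 -1.    ]
```

The grip is on: width is about 17.6 mm, which matches the 18 mm tab. I relieve the side load and start the arc.

```bash
python3 -m jog '[[0,0.15,0,0],[0,0.3,0,0],[0,0.3,0,0],[-0.2,0.3,-0.5,0],[-0.4,0.3,-1,0],[-0.9,0.3,-1.9,0],[-1.4,0.3,-2.8,0],[-2,0.3,-3.6,0],[-2,0.3,-3.6,0],[-2,0.3,-3.6,0]]'; python3 t.py -.0416,.076,.1863
python3 - <<'E'
from h import *
c=bot.read_camera("scene"); save(c,"scene5.png",(230,130,430,280),3.5)
E
```

```text
t: 9.27
eef_pos: [0.5782, 0.1342, 0.1726]
tool_rot: [0.001, 0.039, 0.999, 0.0]
contact_force: [-3.2, 2.5, 3.7]
gripper_width: 0.205
grasp_force: 28.7
t 9.27 phot [-0.0302  0.0757  0.1726] F phot [-3.4  2.2  3.7] w 0.205 gf 28.7
spin needed -0.0001 tilt [ 1.5e-03  6.0e-04 -1.0e+00]
(-0.0416, 0.076, 0.1863) -> cm [ 1.14  0.03 -1.38]
```

View pics/scene5.png

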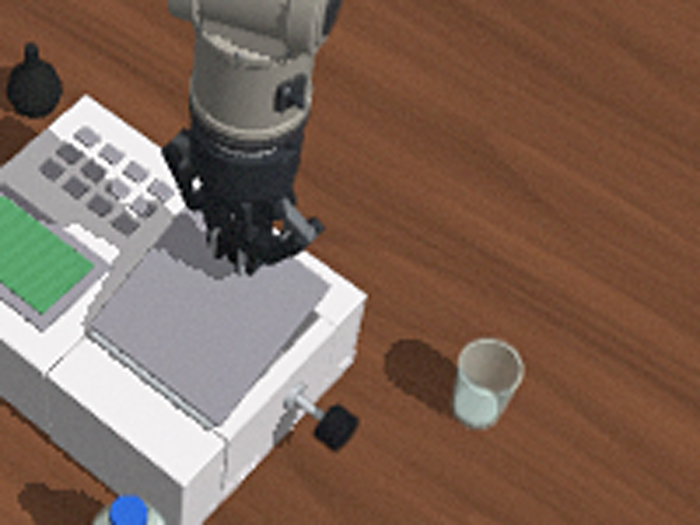

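The lid is lifting with the tab held, and the rod and beaker are untouched. I continue the arc to about 50°.

```bash
python3 -m jog '[[-0.3,0,-0.4,0],[-0.7,0,-0.8,0],[-1.1,0,-1.2,0],[-1.5,0,-1.5,0],[-2.3,0,-2.1,0],[-3.2,0,-2.7,0],[-4.1,0,-3.2,0],[-5,0,-3.6,0],[-5,0,-3.6,0],[-5,0,-3.6,0]]'; python3 t.py
python3 - <<'E'
from h import *
import pickle
c=bot.read_camera("scene"); t=bot.read_camera("top"); pickle.dump((c,t),open("c2.pkl","wb")); save(c,"scene6.png",(230,130,430,280),3.5)
E
```

```text
t: 10.15
eef_pos: [0.6282, 0.1301, 0.2078]
tool_rot: [0.001, 0.04, 0.999, 0.0]
contact_force: [-0.6, 2.7, 0.1]
gripper_width: 0.206
grasp_force: 27.1
t 10.15 phot [0.02   0.0756 0.2078] F phot [-0.9  2.7  0.1] w 0.206 gf 27.1
spin needed -0.0002 tilt [ 1.7e-03  2.0e-04 -1.0e+00]
```

View pics/scene6.png

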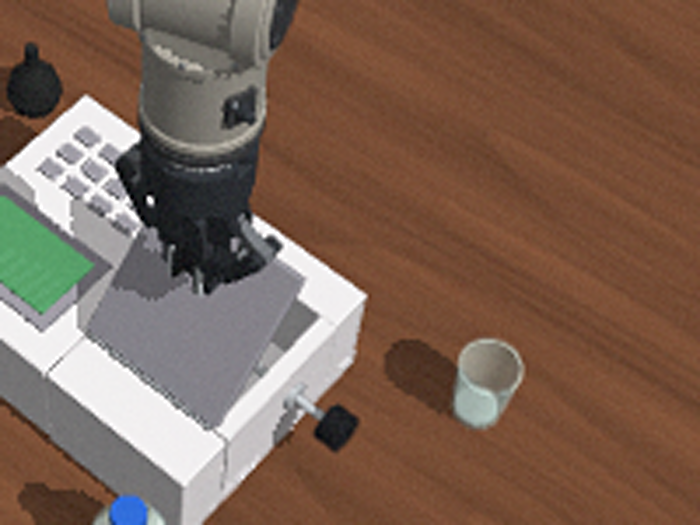

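The lid is at about 50° and still held. I do the last 10°, then measure the lid plane from depth.

```bash
python3 -m jog '[[-0.5,0,-0.2,0],[-1,0,-0.35,0],[-1.5,0,-0.5,0],[-2,0,-0.55,0],[-2,0,-0.55,0],[-2,0,-0.55,0],[-2,0,-0.55,0],[-2,0,-0.55,0]]'; python3 t.py
cat > ang.py <<'E'
from t import *
c=bot.read_camera("scene"); save(c,"scene7.png",(230,130,430,280),3.5)
v,u=np.mgrid[130:280,230:430]; uv=np.c_[u.ravel(),v.ravel()]
P=by_depth(c,uv); rgb=c["pixels"][uv[:,1],uv[:,0]].astype(int)
d=P[:,:2]-cen; Q=np.c_[d@s-.06,d@n-.075,P[:,2]-.114]
rad=np.hypot(Q[:,0],Q[:,2]); a=np.arctan2(Q[:,2],-Q[:,0])
k=(abs(Q[:,1])<.055)&(rad>.03)&(rad<.125)&(a>.6)&(a<1.5)&(rgb.max(1)-rgb.min(1)<30)&(rgb.max(1)>60)
X=Q[k][:,[0,2]]
for _ in range(4):
    m=X.mean(0); w=np.linalg.svd(X-m,full_matrices=False)[2]; r=(X-m)@w[1]; X=X[abs(r)<max(2*r.std(),.002)]
dr=w[0]*np.sign(w[0][1]); print(len(X),"rms",r.std(),"lid deg",np.degrees(np.arctan2(dr[1],-dr[0])))
E
python3 ang.py
```

```text
t: 10.92
eef_pos: [0.6476, 0.1286, 0.2132]
tool_rot: [0.001, 0.039, 0.999, 0.0]
contact_force: [-2.6, 2.4, 3.7]
gripper_width: 0.205
grasp_force: 27.1
t 10.92 phot [0.0395 0.0756 0.2132] F phot [-2.8  2.2  3.7] w 0.205 gf 27.1
spin needed 0.0001 tilt [ 1.2e-03  2.0e-04 -1.0e+00]
741 rms 0.0016419583928452867 lid deg 56.71466644122488
```

View pics/scene7.png

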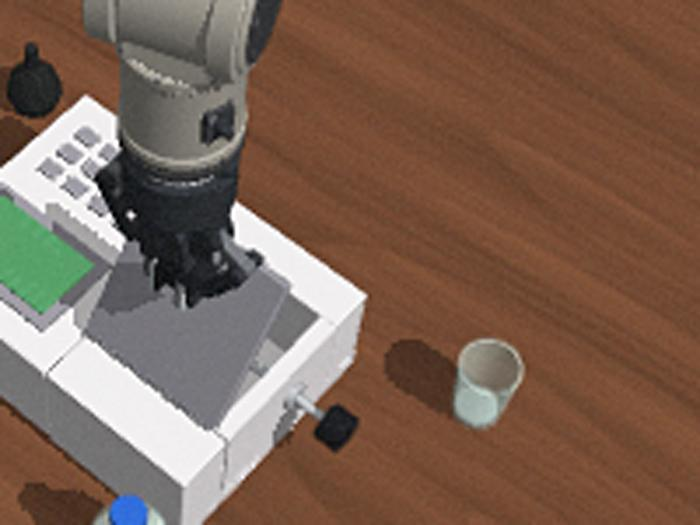

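The lid stands open, with the plate around (190,340) and the rod knob at (336,425). The depth fit gives 56.7° against about 60° from kinematics, so I refine the fit before trusting either.

```bash
cat > ang2.py <<'E'
from t import *
for cam in("scene","top"):
    c=bot.read_camera(cam)
    v,u=np.mgrid[0:384,0:512]; uv=np.c_[u.ravel(),v.ravel()]
    P=by_depth(c,uv); rgb=c["pixels"][uv[:,1],uv[:,0]].astype(int)
    d=P[:,:2]-cen; Q=np.c_[d@s-.06,d@n-.075,P[:,2]-.114]
    rad=np.hypot(Q[:,0],Q[:,2]); a=np.arctan2(Q[:,2],-Q[:,0])
    th=np.degrees(a-np.arcsin(np.clip(.008/rad,-1,1)))
    g=(rgb.max(1)-rgb.min(1)<30)&(rgb.max(1)>60)&(th>45)&(th<75)
    for y0,y1 in((-.06,-.02),(-.02,.02),(.02,.06)):
        for r0 in(.04,.06,.08,.1,.12):
            k=g&(Q[:,1]>y0)&(Q[:,1]<y1)&(rad>r0)&(rad<r0+.02)
            if k.sum()>8: print(cam,(y0,r0),k.sum(),np.percentile(th[k],[20,50,80]).round(1))
    # photometer top / table depth check
    k=(abs(Q[:,0]+.04)<.05)&(abs(Q[:,1]+.15)<.05)&(abs(Q[:,2])<.02); print("top z",np.median(P[k,2]) if k.sum() else None)
E
python3 ang2.py
```

```text
scene (-0.06, 0.04) 95 [59.2 60.9 63.3]
scene (-0.06, 0.06) 67 [58.3 59.7 61.4]
scene (-0.06, 0.08) 15 [58.  58.8 60.6]
scene (-0.02, 0.04) 99 [59.2 61.4 63.4]
scene (-0.02, 0.06) 71 [58.3 59.7 61.3]
scene (-0.02, 0.08) 10 [58.7 59.  60.1]
scene (0.02, 0.04) 104 [59.5 61.  62.9]
scene (0.02, 0.06) 98 [58.3 59.7 61. ]
scene (0.02, 0.08) 105 [58.  59.1 60. ]
scene (0.02, 0.1) 85 [57.7 58.8 59.9]
scene (0.02, 0.12) 55 [57.2 58.2 59.2]
top z 0.11202109687617723
top (-0.06, 0.04) 50 [55.7 56.3 57.3]
top (-0.06, 0.06) 61 [56.1 56.6 57.1]
top (-0.06, 0.08) 62 [56.3 56.7 57.1]
top (-0.06, 0.1) 65 [56.4 56.8 57.2]
top (-0.06, 0.12) 108 [54.6 56.4 57. ]
top (-0.02, 0.06) 16 [56.3 56.5 57.5]
top (-0.02, 0.08) 11 [56.4 56.5 57.1]
top z 0.11247746463920039
```

```bash
python3 -m jog '[[-0.25,0,-0.1,0],[-0.5,0,-0.15,0],[-0.5,0,-0.15,0],[-0.5,0,-0.15,0],[-0.5,0,-0.15,0],[-0.5,0,-0.15,0]]'; python3 t.py; python3 ang.py; python3 ang2.py | grep -E "top|, 0.06|, 0.1\)"
```

```text
t: 11.57
eef_pos: [0.652, 0.1282, 0.214]
tool_rot: [-0.0, 0.039, 0.999, -0.0]
contact_force: [-1.5, 3.3, 1.1]
gripper_width: 0.204
grasp_force: 26.7
t 11.57 phot [0.0439 0.0756 0.214 ] F phot [-1.8  3.2  1.1] w 0.204 gf 26.7
spin needed 0.0001 tilt [-5.e-04 -0.e+00 -1.e+00]
683 rms 0.0015141573521598296 lid deg 58.850590540069604
scene (-0.06, 0.06) 58 [60.5 62.1 63.7]
scene (-0.02, 0.06) 61 [60.4 62.5 63.2]
scene (0.02, 0.06) 103 [60.2 62.  63.3]
scene (0.02, 0.1) 78 [59.9 60.9 61.9]
top z 0.11217480031742477
top (-0.06, 0.04) 50 [58.  58.4 59. ]
top (-0.06, 0.06) 59 [58.  58.9 59.4]
top (-0.06, 0.08) 55 [58.4 58.9 59.3]
top (-0.06, 0.1) 64 [58.6 58.9 59.2]
top (-0.06, 0.12) 98 [56.8 58.4 59. ]
top (-0.02, 0.04) 15 [58.  58.5 59.5]
top (-0.02, 0.06) 14 [58.2 58.5 59.1]
top z 0.11245316501313052
```

The estimates (58.9° from the slope and top view, 61–62° from scene points and kinematics) centre on 60°. The lid is still, and the grip is 27 N. I hand in.

```bash
python3 -c "
from station import bot
print(bot.hand_in())"
```

```text
the job is handed in; nothing more can be done
None
```

I handed the job in with the rod pushed against its stop and the gripper holding the lid still at about 60° (estimates ran from 58.9° to 62°); the bottles and glassware I could see had not moved, and no verdict came back.

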